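# Refit a hob knob and hold it pressed

### The arm

A 6-joint arm with a two-finger parallel gripper is mounted at the origin on the work surface. World frame = base frame: x ahead of the robot, y to its left, z up, the work surface at z = 0. Lengths are in m, angles in degrees, forces in N, time in s.
With the tool pointing down it reaches from about 0.3 to 0.75 m from the base axis. Payload 8.5 kg.
Tool frame: the origin (TCP) lies midway between the tips of the shut fingers; the grasp point (between the pads) lies 19 mm behind it; z points along the fingers, y is the direction in which the jaws open and shut (so a half turn about z gives the same grasp; the last joint's range is limited). The gripper opens to 85 mm and grips with 20 to 120 N. Pads are 22 mm wide; open, the fingers measure 114 mm over their backs; the gripper's body (76 mm by 85 mm) begins 54 mm behind the grasp point. The pads swing forward as they close: fully open they stand 13 mm farther back than shut.
Start: joints at [-81.606, 21.807, 74.336, -0, 83.858, -12.336], TCP at [0.195, -0.514, 0.231] pointing down, gripper open.
Joint ranges: [-178.18, 178.18], [-50.72, 133.34], [12.68, 142.11], [-81.47, 261.47], [9.98, 163.14], [-165.26, 165.26]. Speed limits (degrees/s): [136.94, 136.94, 180, 180, 180, 180].

### API

Orientations are given as a 3x3 rotation matrix whose columns are the frame's x, y, z axes.
In Python, from rig import status, eyes, env gives the robot as it stands. The module is installed in compiled form; this text tells all that it offers.
- The arm moves only by the tool play_rows, never from a script. Its argument "targets" is text: rows parted by semicolons, each of 5 numbers parted by spaces: the shift along the tool's x, y, z in m, then the turn about the tool's z in rad, then the closure, from 0 (fully open) to 1 (shut). A call has 1 to 5 rows; each row is the pose to reach, as a shift and turn from the pose commanded when the call began, along the tool's axes at that moment; what a row does not reach only later rows make up. A row lasts 1/10 s, in which the tool goes at most 50 mm and 8.59 degrees, less where a joint would pass 70% of its speed; a pose out of reach is approached as far as the arm can. A call with a gripper value outside its range is refused whole. The fingers move at their own pace and stop on an object; "force" is the grip in N (left out, the last holds). Time passes only in rows, so rows that repeat a pose let the fingers close. It gives the time, the measured TCP pose, the force and the opening at its end, in the units of the state.
- status.observe(): the state, without advancing time (a new reading comes with each control period).
- eyes.get_image(name): name is "side" or "top"; returns a dict with "pixels" (480x640x3 uint8, red, green, blue), "range_z" (480x640 float32, m along the optical axis (not along the pixel's ray), 0 where there is no reading), "mtx" (3x3 intrinsics, pixels), "world_to_cam" (4x4, takes a point from world to camera coordinates). Camera axes: x right, y up, looking along -z (the intrinsics and any distortion apply to the point x, -y, -z); pixel columns grow to the right and rows downward; lengths in m; the calibration is good to about 2 mm. A picture is of the moment at which its call begins.
- env.close_job(): hands the job in, once; it reports no verdict.
The state is a dict: "time_s": time; "q": joint angles; "qvel": joint speeds; "joint_efforts": joint torques, N m; "position": TCP position; "tool_rot": TCP orientation; "ft_force": force on the tool from outside, world axes, zero at the start; "wrist_torque": the same for the moment, N m; "grip_width": finger opening in m.
Only numpy, scipy, OpenCV 4.12 (cv2) and the standard library are available. Lean on these libraries where they do the work, as an engineer would, in place of code of your own. Each camera call takes 0.05 s, during which the arm holds its last target.

### The job

Clear the two bread crusts off the gas hob's control strip into the steel scrap pan first. Then fit the loose knob fully home on the bare spindle, turned so that its D-shaped bore matches the spindle's flat, press it right down against the valve spring as for lighting, and finish while still holding it pressed down. Leave the bottle, the cup and the cake tin where they stand.

Things in the scene. Friction and masses are not known exactly. Their poses are not given: they have to be found in the camera images.
- spindle_top (a point): centre of the top end of the bare upright brass valve spindle on the hob's control strip: a D-shaft, 12 mm diameter, one flat 1.5 mm from the axis (7.5 mm across), top rim chamfered 1.5 mm. It stands 28 mm above the deck, in a round collar 26 mm across, 2 mm high. x axis: the horizontal direction that the flat faces; z up. The spindle does not turn; it only goes down.
- spindle (a joint): how far the spindle is pressed down, m: 0 = out (rest), 0.005 = end stop. Spring: about 5 N to start, 10 N at the stop.
- hob: fixed stainless two-burner gas hob, 300 mm wide (y), 510 mm deep (x). Origin on the bench under the middle of the control strip, 60 mm behind the front edge; x to its rear. Deck 60 mm above the bench. Valves at y = +65 and -65 mm: either may be the bare one. Black pan supports start at x = 85 mm, their tops 105 mm above the bench.
- fitted_valve: the other valve, which carries a fixed knob like the loose one, 130 mm from the bare spindle: 50 mm diameter, top 106 mm above the bench. Origin on its axis at deck height. Nothing to do there.
- knob_center (a point): centre (on the axis, 18 mm above the underside) of the loose dark-grey knob, 70 g, upright on the bench, bore down. Skirt 50 mm diameter, 18 mm high; on it a bar grip 16 mm wide (y), 49 mm long (x), 18 mm high; in all 36 mm high. x axis: to the pointer end. Fully home, the spindle's top meets the bore's roof and this point coincides with spindle_top, the underside 10 mm above the deck.
- knob_pointer (a point): tip of the knob's pointer, 26 mm from its axis, 27 mm above its underside. The bar's sides are parallel from x = -23 to +14 mm, then taper to this tip; a thin white line on top. The D bore is 18 mm deep, about 0.5 mm larger all round than the spindle, with a lead-in 2 mm wide; its flat is on the pointer side: the pointer must point where the spindle's flat faces.
- crust_a_center (a point): centre (half-way up) of a hard baguette end, brown with one pale torn end, 42 mm long (its x), 26 mm wide (its y), 22 mm high, 15 g, on the hob's deck close beside the bare spindle, long axis roughly towards it. It narrows at the brown end (-x).
- crust_b_center (a point): centre (half-way up) of a second such baguette end, 38 mm long (its x), 28 mm wide (its y), 24 mm high, 15 g, on the deck on the spindle's other side.
- scrap_pan_in (a point): centre of the inner floor, 3 mm above the bench, of the open steel scrap pan (fixed), outside 166 mm (x) by 152 mm (y), 65 mm high, walls 3 mm, flat rim out to 176 by 162 mm.
- squeeze_bottle: bystander: white squeeze bottle, 64 mm diameter, 185 mm high; origin at the centre of its underside.
- cup: bystander: light-blue plastic cup, 80 mm diameter, 95 mm high; origin at the centre of its underside.
- cake_tin: bystander: round aluminium cake tin, 100 mm diameter, 45 mm high; origin at the centre of its underside.

How it is judged (in metres and radians):
On the way:
1. both crusts lie in the scrap pan before the knob is brought to the spindle (x of crust_a_center in the frame of scrap_pan_in between -0.083 and 0.083 m and y of crust_a_center in the frame of scrap_pan_in between -0.076 and 0.076 m and z of each of crust_a_center, crust_b_center in the frame of scrap_pan_in below 0.045 m and x of crust_b_center in the frame of scrap_pan_in between -0.083 and 0.083 m and y of crust_b_center in the frame of scrap_pan_in between -0.076 and 0.076 m and horizontal distance between knob_center and spindle_top above 0.06 m), for 0.2 s.
At the end, for the whole second after the job is handed in: Both crusts are in the scrap pan (centres inside, under 45 mm above its floor); the knob is home on the spindle (bore roof within 3 mm of its top, axes within 2 mm, upright within 5 degrees, pointer on the flat's side) and the fingers still hold it pressed, the spindle at least 3.5 of its 5 mm down (x of crust_a_center in the frame of scrap_pan_in between -0.083 and 0.083 m and y of crust_a_center in the frame of scrap_pan_in between -0.076 and 0.076 m and z of each of crust_a_center, crust_b_center in the frame of scrap_pan_in below 0.045 m and x of crust_b_center in the frame of scrap_pan_in between -0.083 and 0.083 m and y of crust_b_center in the frame of scrap_pan_in between -0.076 and 0.076 m and distance between knob_center and spindle_top below 0.003 m and horizontal distance between knob_center and spindle_top below 0.002 m and x of knob_pointer in the frame of spindle_top above 0.022 m and angle between knob_center's own z axis and vertical below 0.09 rad and value of joint spindle above 0.0035 m and contact force between the fingers and knob above 2 N); the arm keeps its last pose, push and grip.
It fails at once if the squeeze bottle is moved more than 30 mm (distance of squeeze_bottle from where it was at the start of the episode above 0.03 m).
It fails at once if the cup is moved more than 30 mm (distance of cup from where it was at the start of the episode above 0.03 m).
It fails at once if the cake tin is moved more than 30 mm (distance of cake_tin from where it was at the start of the episode above 0.03 m).
It also fails if it takes over 64 s, if anything falls off the work surface, if the arm or the gripper's body presses on something with over 40 N, if the wrist force passes 120 N, or if a joint passes its speed limit or range.

## Working session

There is one attempt and no reset: what is moved stays moved. The work goes in short steps, Python scripts to look and compute and a tool call to move; the robot and the scene stay as the last step left them, time stands still between calls to the robot, and variables do not carry over. Pictures are saved under pics/ and viewed, and the job is handed in when it is done.

Besides the shell and the picture viewer there is one more tool, called after "Emit:" as name(argument=value, ...) on one line, values as JSON. play_rows: Moves the arm, as the interface text tells. Its arguments: {"type":"object","properties":{"targets":{"type":"string"},"force":{"type":"number"}},"required":["targets"]}

```bash
mkdir -p pics; cat > h.py <<'E'
import numpy as np, cv2
from rig import status, eyes, env
def grab(tag):
    out={}
    for n in ("side","top"):
        im=eyes.get_image(n); out[n]=im
        cv2.imwrite(f"pics/{tag}_{n}.png",im["pixels"][:,:,::-1]); np.savez(f"pics/{tag}_{n}.npz",**im)
    return out
def load(tag,n): return dict(np.load(f"pics/{tag}_{n}.npz"))
def pts(im):
    K=im["mtx"];Z=im["range_z"];v,u=np.mgrid[:480,:640]
    c=np.stack([(u-K[0,2])/K[0,0]*Z,-(v-K[1,2])/K[1,1]*Z,-Z,np.ones_like(Z)],-1)
    return (c@np.linalg.inv(im["world_to_cam"]).T)[...,:3]
def ray(im,u,v,z):
    K=im["mtx"];T=np.linalg.inv(im["world_to_cam"])
    d=T[:3,:3]@np.array([(u-K[0,2])/K[0,0],-(v-K[1,2])/K[1,1],-1]);o=T[:3,3]
    return o+d*(z-o[2])/d[2]
def proj(im,p):
    c=im["world_to_cam"]@np.append(p,1);K=im["mtx"]
    return K[0,0]*c[0]/-c[2]+K[0,2],K[1,1]*-c[1]/-c[2]+K[1,2]
E
python3 - <<'E'
from h import *
g=grab("a")
for n in g: print(n,g[n]["mtx"],np.linalg.inv(g[n]["world_to_cam"]),g[n]["range_z"].min(),g[n]["range_z"].max())
s=status.observe();print(s)
E
```

```text
side [[442.02326588   0.         319.89806059]
 [  0.         442.02326588 231.54053809]
 [  0.           0.           1.        ]] [[ 0.88484872  0.37601448 -0.27505609  0.31482867]
 [-0.46561519  0.69391953 -0.54925238 -0.48528238]
 [-0.01566006  0.61407556  0.78909186  0.75972621]
 [ 0.          0.          0.          1.        ]] 0.0 2.6427507
top [[581.31611401   0.         326.22049404]
 [  0.         581.31611401 238.92769818]
 [  0.           0.           1.        ]] [[ 9.79661437e-02  9.75412745e-01 -1.97414820e-01  2.96672589e-01]
 [-9.95189291e-01  9.58290797e-02 -2.03730973e-02 -1.26702809e-02]
 [-9.54098222e-04  1.98460988e-01  9.80108324e-01  1.24252923e+00]
 [ 0.00000000e+00  0.00000000e+00  0.00000000e+00  1.00000000e+00]] 0.0 1.7874388
{'time_s': 0.1, 'q': array([-8.16053848e+01,  2.18372423e+01,  7.43783350e+01,  9.21015076e-04,
        8.38597416e+01, -1.23339716e+01]), 'qvel': array([ 0.04801226,  0.0092149 , -0.12527812, -0.08135607, -0.12371635,
        0.00526188]), 'joint_efforts': array([ 3.97397293e-03, -4.49214363e+01, -2.31656849e+01, -1.59779593e-04,
        3.62483523e-03, -3.65595682e-06]), 'position': array([ 0.19464671, -0.51412517,  0.2307847 ]), 'tool_rot': array([[ 9.35268192e-01,  3.53939794e-01, -1.76101773e-04],
       [ 3.53939713e-01, -9.35267332e-01,  1.30281172e-03],
       [ 2.96414678e-04, -1.28080778e-03, -9.99999136e-01]]), 'ft_force': array([ 1.60193462,  0.99430249, -0.32411966]), 'wrist_torque': array([ 0.00025532, -0.02038881, -0.04844659]), 'grip_width': 0.08585830555196908}
```

View pics/a_top.png

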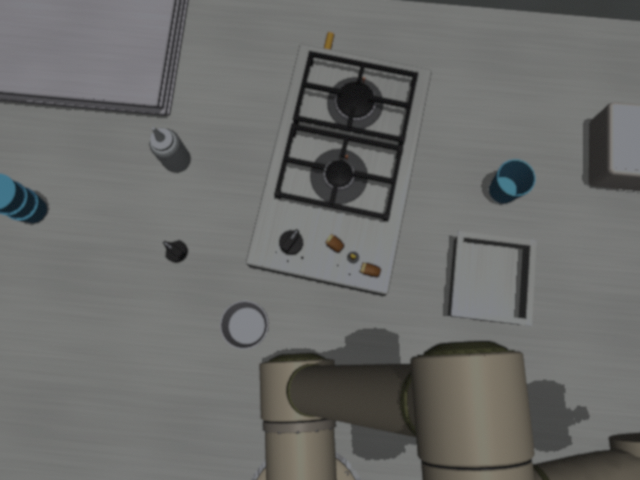

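View pics/a_side.png

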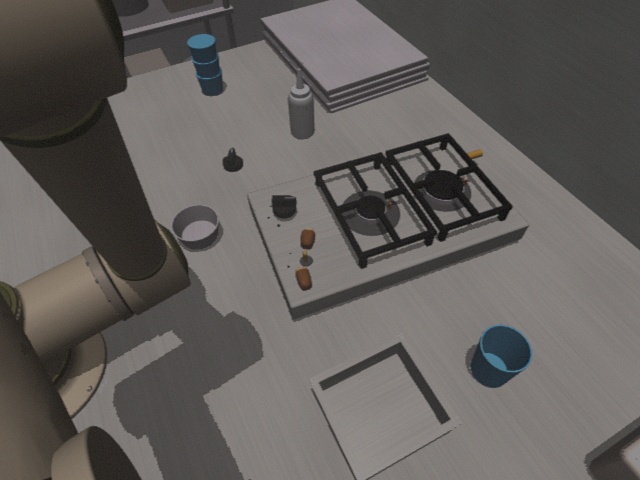

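The top view shows the bare spindle near (353,257), crusts at (335,243) and (370,270), the pan near (492,280) and the loose knob near (176,251). The fitted knob is at (291,241). The side view shows the spindle near (304,256).

```bash
python3 - <<'E'
from h import *
t=load("a","top");s=load("a","side")
def crop(im,x0,y0,w,h,k):return cv2.resize(im["pixels"][y0:y0+h,x0:x0+w,::-1],None,fx=k,fy=k,interpolation=cv2.INTER_CUBIC)
a=crop(t,310,220,90,70,4); b=crop(t,150,220,90,70,4)
c=crop(s,260,210,90,90,4)[:280]; d=crop(s,200,130,90,70,4); c=crop(s,270,220,90,70,4)
m=np.vstack([np.hstack([a,b]),np.hstack([c,d])]); m=cv2.convertScaleAbs(m,alpha=1.6)
cv2.imwrite("pics/crops.png",m)
for n,im in(("top",t),("side",s)):
    P=pts(im);hsv=cv2.cvtColor(im["pixels"],cv2.COLOR_RGB2HSV)
    ok=(P[...,0]>0.2)&(P[...,0]<0.8)&(np.abs(P[...,1])<.5)
    m=((hsv[...,0]<18)&(hsv[...,1]>90)&(hsv[...,2]>50)&ok).astype(np.uint8)
    k,l,st,ce=cv2.connectedComponentsWithStats(m)
    for i in range(1,k):
        if st[i,4]>15:
            q=P[l==i]; r=cv2.minAreaRect(np.argwhere(l==i)[:,::-1].astype(np.float32))
            print(n,st[i],ce[i].round(1),r,"P med",np.median(q,0).round(4),q[:,2].max().round(4))
    # flat levels
E
```

```text
top [327 236  16  16 144] [335.2 243.9] ((335.3470764160156, 244.01177978515625), (13.99201488494873, 11.063454627990723), 40.601295471191406) P med [ 0.5217 -0.0082  0.0816] 1.2425
top [363 264  17  12 141] [371.4 270. ] ((371.45001220703125, 270.1500244140625), (14.862704277038574, 10.119288444519043), 18.434947967529297) P med [ 0.4755 -0.0855  0.0799] 0.0869
side [301 229  13  17 182] [307.  237.1] ((307.0, 237.0), (16.0, 12.0), 90.0) P med [ 0.5236 -0.013   0.0803] 0.0862
side [296 267  15  21 215] [303.3 277.3] ((303.2499694824219, 277.25), (19.606117248535156, 11.700427055358887), 71.56504821777344) P med [ 0.4768 -0.0901  0.079 ] 0.0833
```

View pics/crops.png

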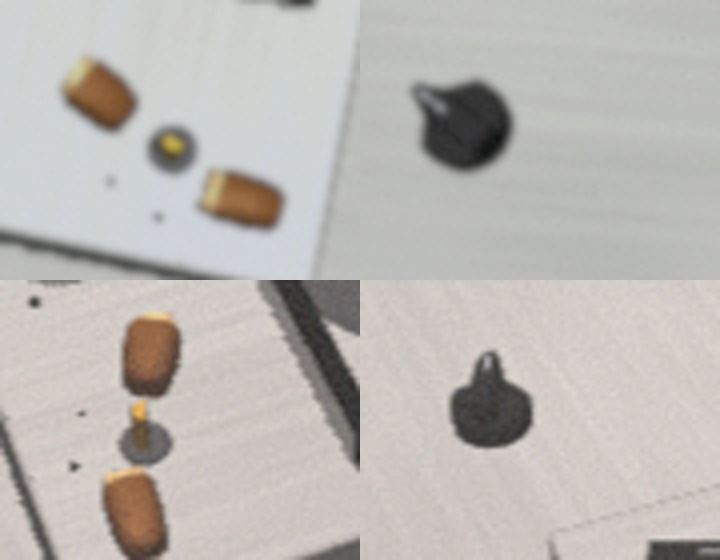

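```bash
python3 - <<'E'
from h import *
T=[];S=[]
for i in range(6):
    T.append(eyes.get_image("top")["pixels"].astype(float));S.append(eyes.get_image("side")["pixels"].astype(float))
T=np.mean(T,0);S=np.mean(S,0);np.savez("pics/avg.npz",T=T,S=S)
k=20
a=cv2.resize(T[248:266,344:362,::-1],None,fx=k,fy=k,interpolation=cv2.INTER_CUBIC)
b=cv2.resize(S[244:268,293:317,::-1],None,fx=15,fy=15,interpolation=cv2.INTER_CUBIC)
cv2.imwrite("pics/sp.png",np.clip(np.hstack([a,b])*1.6,0,255).astype(np.uint8))
cv2.setNumThreads(1)
t=load("a","top");s=load("a","side")
np.set_printoptions(linewidth=200)
print((T[250:264,346:361,0]-T[250:264,346:361,2]).round(0).astype(int))
print((S[246:268,296:314,0]-S[246:268,296:314,2]).round(0).astype(int))
print(T[250:264,346:361].sum(2).round(0).astype(int))
print((pts(t)[250:264,346:361,2]*1000).round(0).astype(int))
for n,im in(("top",t),("side",s)):
    P=pts(im); z=P[...,2]
    if n=="top":
        for nm,(u,v) in dict(deck=(330,270),benc=(200,300),pan=(490,280),panrim=(457,262)).items(): print(n,nm,np.median(P[v-3:v+4,u-3:u+4].reshape(-1,3),0).round(4))
    m=((z>.055)&(z<.064)&(P[...,0]>.3)&(P[...,0]<1)&(abs(P[...,1])<.35)).astype(np.uint8)
    kk,l,st,ce=cv2.connectedComponentsWithStats(m); i=1+st[1:,4].argmax(); q=P[l==i][:,:2].astype(np.float32)
    r=cv2.minAreaRect(q); print(n,"hob",r,cv2.boxPoints(r).round(4).tolist(), np.median(P[l==i][:,2]))
E
```

```text
[[-1 -1 -1 -2 -2 -2 -4 -4 -4 -2 -1 -2 -3 -4 -4]
 [-1 -1 -1 -2 -2 -2 -3 -3 -2 -2 -2 -2 -4 -4 -4]
 [-2 -1 -1 -2  0  2  3  0 -1 -1 -2 -3 -4 -4 -4]
 [-2 -2 -1  1  8 21 24 17  7  1 -1 -3 -4 -4 -4]
 [-1 -2  0  5 24 45 51 42 28 14  3 -2 -3 -4 -4]
 [-1 -1 -1  9 34 58 66 63 51 34 13  0 -3 -4 -4]
 [-2 -1  0  8 31 56 68 69 61 45 19  2 -3 -4 -4]
 [-1 -2 -1  4 19 42 56 59 53 37 14  1 -3 -4 -4]
 [-2 -1 -1  1  8 22 35 38 31 18  6 -1 -3 -4 -4]
 [-2 -2 -2  0  2  9 15 16 12  5  0 -2 -4 -4 -4]
 [-2 -2 -2 -2  0  2  4  4  3  1 -2 -3 -4 -4 -4]
 [-2 -3 -3 -2 -2 -1  0  0 -1 -2 -3 -5 -5 -5 -4]
 [-3 -4 -4 -4 -3 -3 -2 -2 -3 -4 -4 -6 -6 -5 -4]
 [-3 -4 -4 -5 -5 -4 -3 -3 -4 -5 -6 -6 -6 -5 -3]]
[[ 8  8  8  8  8 10 14 14 14 13 14 15 16 16 16 12  8  8]
 [ 8  7  8  8  7  8  9 16 15 15 15 16 14 16 13 10  8  8]
 [ 8  7  6  7  7  8  9 10 10 11 12 14 14 13 10  9  8  8]
 [ 7  8  8  6  8  8  7  6  9 14 12 11 11 12  8  7  7  7]
 [ 7  8  8  9  8  7  6  9 32 55 32  8  6  7  8  8  6  8]
 [ 8  7  7  8  6  7 10 46 79 84 41  8  7  7  8  8  8  7]
 [ 7  7  8  7  8  7 18 68 93 86 38  8  6  8  8  8  7  9]
 [ 8  8  8  8  8  6 16 65 90
[... 2442 characters left out ...]
 0.0004]
top pan [ 0.4913 -0.3452  0.0027]
top panrim [ 0.5139 -0.2614  0.0651]
top hob ((0.7042855024337769, -0.004567071795463562), (0.30005189776420593, 0.5112712383270264), 83.33235168457031) [[0.43299999833106995, -0.12389999628067017], [0.9408000111579895, -0.18330000340938568], [0.975600004196167, 0.11479999870061874], [0.46779999136924744, 0.17409999668598175]] 0.05974220083475201
side hob ((0.7032079696655273, -0.004839956760406494), (0.3017018139362335, 0.5105499029159546), 83.2642822265625) [[0.4320000112056732, -0.12470000237226486], [0.9390000104904175, -0.18459999561309814], [0.974399983882904, 0.11500000208616257], [0.4674000144004822, 0.17489999532699585]] 0.05913977261073289
```

View pics/sp.png

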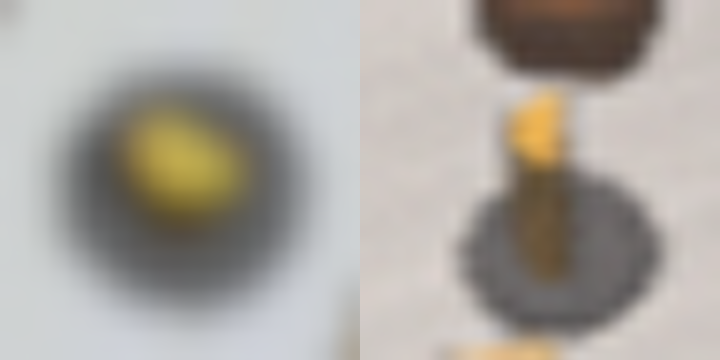

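```bash
python3 - <<'E'
from h import *
d=np.load("pics/avg.npz")
for n,A,th0 in(("top","T",(35,40,45,50)),("side","S",(45,55,65))):
    im=load("a",n);I=d[A]; D=(I[...,0]-I[...,2])
    x0,y0=(346,250) if n=="top" else (298,247); D=D[y0:y0+(11 if n=="top" else 9),x0:x0+14]
    k=20;U=cv2.resize(D.astype(np.float32),None,fx=k,fy=k,interpolation=cv2.INTER_CUBIC)
    for th in th0:
        c,_=cv2.findContours((U>th).astype(np.uint8),0,1);c=max(c,key=cv2.contourArea)[:,0]
        w=np.array([ray(im,(p[0]+.5)/k-.5+x0,(p[1]+.5)/k-.5+y0,.088)[:2] for p in c])*1000
        m=cv2.moments(w.astype(np.float32)); cx,cy=m["m10"]/m["m00"],m["m01"]/m["m00"]
        ang=.5*np.degrees(np.arctan2(2*m["mu11"],m["mu20"]-m["mu02"]))
        r=cv2.minAreaRect(w.astype(np.float32))
        h=cv2.approxPolyDP(w.astype(np.float32),1.0,True)[:,0]
        # longest straight run
        print(n,th,"cen",round(cx,1),round(cy,1),"long axis",round(ang,1),"area",round(m["m00"],1),"rect",np.round(r[1],1),round(r[2],1))
        # radial profile about centroid
        a=np.degrees(np.arctan2(w[:,1]-cy,w[:,0]-cx));R=np.hypot(w[:,0]-cx,w[:,1]-cy)
        print("   ",[(b,round(float(R[np.abs((a-b+180)%360-180)<8].mean()),1)) for b in range(-180,180,20)])
    # collar centre: dark disc
    g=I.sum(2)
    x1,x2,y1,y2=(342,364,246,268) if n=="top" else (290,318,246,268)
    print(n)
# hob axis prediction
for c,yaw in(((0.7043,-0.0046),83.33),((.7032,-.0048),83.26)):
    th=np.radians(yaw-90);R=np.array([[np.cos(th),-np.sin(th)],[np.sin(th),np.cos(th)]])
    O=np.array(c)-R@[.195,0]
    print("O",O,"spindles",O+R@[0,.065],O+R@[0,-.065],"yaw",yaw-90)
E
```

```text
top 35 cen 499.9 -45.0 long axis 66.5 area 76.7 rect [11.1  8.8] 58.8
    [(-180, 4.7), (-160, 4.8), (-140, 5.1), (-120, 5.4), (-100, 5.6), (-80, 5.4), (-60, 4.8), (-40, 4.2), (-20, 4.1), (0, 4.4), (20, 5.1), (40, 5.5), (60, 5.6), (80, 5.3), (100, 5.0), (120, 4.7), (140, 4.5), (160, 4.6)]
top 40 cen 499.9 -44.9 long axis 67.1 area 65.7 rect [10.5  8.1] 58.1
    [(-180, 4.3), (-160, 4.4), (-140, 4.7), (-120, 5.0), (-100, 5.3), (-80, 5.0), (-60, 4.3), (-40, 3.9), (-20, 3.8), (0, 4.0), (20, 4.6), (40, 5.1), (60, 5.2), (80, 5.0), (100, 4.7), (120, 4.3), (140, 4.1), (160, 4.2)]
top 45 cen 499.9 -45.0 long axis 67.9 area 54.9 rect [9.8 7.2] 63.5
    [(-180, 3.9), (-160, 4.0), (-140, 4.3), (-120, 4.6), (-100, 4.9), (-80, 4.7), (-60, 3.9), (-40, 3.5), (-20, 3.4), (0, 3.7), (20, 4.1), (40, 4.7), (60, 4.8), (80, 4.6), (100, 4.3), (120, 3.9), (140, 3.8), (160, 3.7)]
top 50 cen 500.0 -44.9 long axis 68.1 area 44.2 rect [8.9 6.4] 63.1
    [(-180, 3.5), (-160, 3.5), (-140, 3.8), (-120, 4.2), (-100, 4.5), (-80, 4.2), (-60, 3.4), (-40, 3.0), (-20, 3.0), (0, 3.3), (20, 3.7), (40, 4.3), (60, 4.3), (80
[... 451 characters left out ...]
, (-140, 4.0), (-120, 4.8), (-100, 4.9), (-80, 3.9), (-60, 2.9), (-40, 2.5), (-20, 2.4), (0, 2.7), (20, 3.7), (40, 4.9), (60, 4.9), (80, 3.9), (100, 3.7), (120, 3.3), (140, 3.1), (160, 3.1)]
side 65 cen 500.8 -47.2 long axis 61.1 area 33.8 rect [9.1 4.8] 62.0
    [(-180, 2.9), (-160, 3.1), (-140, 3.5), (-120, 4.3), (-100, 4.4), (-80, 3.4), (-60, 2.5), (-40, 2.1), (-20, 2.1), (0, 2.3), (20, 3.2), (40, 4.4), (60, 4.3), (80, 3.5), (100, 3.3), (120, 2.9), (140, 2.7), (160, 2.7)]
side
O [0.51061984 0.01804939] spindles [0.51816963 0.08260944] [ 0.50307004 -0.04651067] yaw -6.670000000000002
O [0.50954765 0.01808599] spindles [0.51717632 0.08263678] [ 0.50191899 -0.04646479] yaw -6.739999999999995
```

```bash
python3 - <<'E'
from h import *
d=np.load("pics/avg.npz")
for n,A in(("top","T"),("side","S")):
    im=load("a",n);P=pts(im);I=d[A];hsv=cv2.cvtColor(I.astype(np.uint8),cv2.COLOR_RGB2HSV)
    # crusts by height
    for nm,c in(("c1",(.523,-.010)),("c2",(.476,-.086))):
        m=(np.hypot(P[...,0]-c[0],P[...,1]-c[1])<.032)&(P[...,2]>.072)&(P[...,2]<.1)&(np.hypot(P[...,0]-.502,P[...,1]+.0467)>.012)
        # mask by colour too
        q=P[m]; top=q[q[:,2]>np.percentile(q[:,2],50)]
        mm=cv2.minAreaRect(q[:,:2].astype(np.float32)*1000)
        cc=q[:,:2].mean(0);w,V=np.linalg.eigh(np.cov((q[:,:2]-cc).T))
        print(n,nm,"mean",cc.round(4),"rect",np.round(mm[0],1),np.round(mm[1],1),round(mm[2],1),"PCA",round(np.degrees(np.arctan2(V[1,1],V[0,1])),1),"ztop",np.percentile(q[:,2],95).round(4))
    # knob
    g=(I.sum(2)<200)
    m=g&(np.hypot(P[...,0]-.49,P[...,1]-.29)<.07)
    q=P[m]; print(n,"knob dark n",m.sum(),"z pct",np.percentile(q[:,2],[5,50,95]).round(4))
    hi=q[q[:,2]>.025]; lo=q[(q[:,2]>.012)&(q[:,2]<.022)]
    for nm,b in(("bar",hi),("skirt",lo)):
        r=cv2.minAreaRect(b[:,:2].astype(np.float32)*1000); e=cv2.minEnclosingCircle(b[:,:2].astype(np.float32)*1000)
        cc=b[:,:2].mean(0);w,V=np.linalg.eigh(np.cov((b[:,:2]-cc).T))
        print("  ",nm,len(b),np.median(b[:,2]).round(4),"mean",cc.round(4),"rect",np.round(r[0],1),np.round(r[1],1),round(r[2],1),"circ",np.round(e[0],1),round(e[1],1),"PCA",round(np.degrees(np.arctan2(V[1,1],V[0,1])),1))
    # pan rim
    m=(P[...,2]>.060)&(P[...,2]<.07)&(abs(P[...,0]-.49)<.13)&(P[...,1]<-.22)&(P[...,1]>-.48)
    k,l,st,ce=cv2.connectedComponentsWithStats(m.astype(np.uint8));i=1+st[1:,4].argmax();q=P[l==i]
    r=cv2.minAreaRect(q[:,:2].astype(np.float32)*1000);print("pan",np.round(r[0],1),np.round(r[1],1),round(r[2],1),np.median(q[:,2]))
    for nm,c,zz in(("tin",(.37,.17),(.035,.055)),("bottle",(.66,.3),(.05,.2))):
        m=(np.hypot(P[...,0]-c[0],P[...,1]-c[1])<.1)&(P[...,2]>zz[0])&(P[...,2]<zz[1])
        q=P[m]
        if len(q):e=cv2.minEnclosingCircle(q[:,:2].astype(np.float32)*1000);print(nm,np.round(e[0],1),round(e[1],1),q[:,2].max())
a=cv2.resize(d["T"][232:268,156:198,::-1],None,fx=9,fy=9,interpolation=cv2.INTER_CUBIC)
b=cv2.resize(d["S"][142:178,214:256,::-1],None,fx=9,fy=9,interpolation=cv2.INTER_CUBIC)
cv2.imwrite("pics/kn.png",np.clip(np.hstack([a,b])*2,0,255).astype(np.uint8))
E
```

```text
top c1 mean [ 0.5253 -0.0066] rect [526.2  -6.8] [37.3 26.6] 57.8 PCA 55.4 ztop 0.086
top c2 mean [ 0.4783 -0.0837] rect [478.9 -84.5] [41.1 24.9] 79.9 PCA 78.2 ztop 0.0834
top knob dark n 377 z pct [0.01   0.0194 0.0379]
   bar 137 0.0352 mean [0.4857 0.3287] rect [487.  330.6] [41.1 15.9] 59.3 circ [486.9 330.5] 21.2 PCA 57.9
   skirt 205 0.0175 mean [0.4849 0.33  ] rect [485.2 331. ] [41.4 46.5] 49.4 circ [486.2 331.6] 23.7 PCA 144.8
pan [ 489.2 -336.6] [163.6 176.7] 88.7 0.06572484801285738
tin [382.8 166.5] 86.5 0.054918163056407066
bottle [695.6 362.6] 33.4 0.1897973238505717
side c1 mean [ 0.5244 -0.0102] rect [525.4  -7.9] [37.4 27.3] 61.7 PCA 51.3 ztop 0.084
side c2 mean [ 0.4771 -0.087 ] rect [478.1 -85.2] [42.  24.8] 78.0 PCA 79.1 ztop 0.0823
side knob dark n 303 z pct [0.0019 0.0173 0.0356]
   bar 96 0.0339 mean [0.4845 0.325 ] rect [488.3 332. ] [50.3 17. ] 57.2 circ [487.4 332.6] 25.2 PCA 54.5
   skirt 127 0.0163 mean [0.4866 0.3229] rect [486.1 327.4] [41.  45.6] 78.6 circ [486.5 329.1] 23.2 PCA 169.4
pan [ 488.6 -336.6] [162.6 176.8] 88.5 0.06546171776321869
tin [381.2 160.4] 86.2 0.05461594467871844
bottle [693.  360.3] 32.4 0.18426902660136768
```

View pics/kn.png

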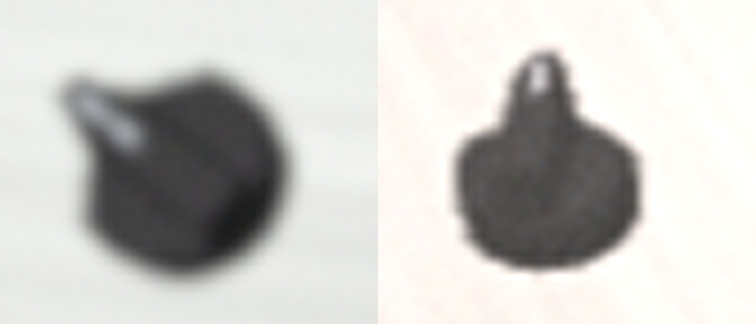

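```bash
cat >> h.py <<'E'
def go(x,y,z,phi):
    s=status.observe();R=s["tool_rot"];p=s["position"]
    d=R.T@(np.array([x,y,z])-p);f=np.degrees(np.arctan2(R[1,0],R[0,0]))
    th=-np.radians((phi-f+180)%360-180)
    print("t %.2f pos %s phi %.2f tilt %.2f F %s w %.4f q6 %.1f"%(s["time_s"],p.round(4),f,np.degrees(np.arccos(-R[2,2])),s["ft_force"].round(1),s["grip_width"],s["q"][5]))
    print("shift",d.round(4),"turn",th.round(4),"rows",np.linalg.norm(d)/.05,abs(th)/.15)
E
python3 - <<'E'
from h import *
im=load("a","top");I=np.load("pics/avg.npz")["T"]
P=pts(im)
# white line
s=I.sum(2)[236:262,160:190]; g=I.sum(2)
pl=[ray(im,u,v,.036)[:2] for v,u in ((244,166),(247,171))]
dd=pl[1]-pl[0];print("line approx",np.degrees(np.arctan2(-dd[1],-dd[0])),pl)
pt=[ray(load("a","side"),214+x/9,142+y/9,.036)[:2] for x,y in((541-378,57),(539-378,92))]
dd=pt[0]-pt[1];print("side line",np.degrees(np.arctan2(dd[1],dd[0])),pt)
pt=[ray(im,156+x/9,232+y/9,.036)[:2] for x,y in((75,97),(138,142))]
dd=pt[0]-pt[1];print("top line",np.degrees(np.arctan2(dd[1],dd[0])),pt)
go(.4785,-.085,.15,79)
E
```

```text
line approx 65.02382199685212 [array([0.49567921, 0.34849533]), array([0.49032383, 0.33699819])]
side line 67.03387452748859 [array([0.49846744, 0.34851863]), array([0.49298221, 0.33557496])]
top line 60.64314871587069 [array([0.49794089, 0.35240636]), array([0.48873833, 0.33604564])]
t 0.70 pos [ 0.1947 -0.5144  0.2313] phi 20.73 tilt 0.00 F [0.6 0.5 0.1] w 0.0852 q6 -12.3
shift [ 0.4174 -0.3011  0.0813] turn -1.017 rows 10.421725644042072 6.779764209634411
```

Emit:
play_rows(targets="0.05 -0.036 0 -0.1 0;0.1 -0.072 0 -0.25 0;0.15 -0.108 0 -0.4 0;0.19 -0.137 0 -0.55 0;0.23 -0.166 0 -0.7 0.2")

```text
time_s: 1.2
position: [0.3332, -0.3041, 0.2315]
tool_rot: [[0.482, 0.876, 0.0], [0.876, -0.482, -0.0], [-0.0, 0.001, -1.0]]
ft_force: [1.1, -0.4, 0.2]
grip_width: 0.0733
```

```bash
python3 -c "
from h import *
go(.4785,-.085,.15,79)"
```

```text
t 1.20 pos [ 0.3332 -0.3041  0.2315] phi 61.16 tilt 0.03 F [ 1.1 -0.4  0.2] w 0.0733 q6 -28.6
shift [0.262  0.0215 0.0815] turn -0.3114 rows 5.504591320328234 2.07589523486068
```

```bash
cat >> h.py <<'E'
def cmdgo(c,t):
    "c,t: (x,y,z,phi) commanded, target"
    f=np.radians(c[3]);R=np.array([[np.cos(f),np.sin(f),0],[np.sin(f),-np.cos(f),0],[0,0,-1]])
    d=R.T@(np.array(t[:3])-np.array(c[:3]));th=-np.radians((t[3]-c[3]+180)%360-180)
    print("shift",d.round(4),"turn",th.round(4),"rows",np.linalg.norm(d)/.05,abs(th)/.15)
E
python3 -c "
from h import *
cmdgo((.351,-.2777,.2313,60.8),(.4785,-.085,.14,79))"
```

```text
shift [0.2304 0.0173 0.0913] turn -0.3176 rows 4.968912557089327 2.117666159086452
```

Emit:
play_rows(targets="0.046 0.003 0.01 -0.1 0.3;0.092 0.006 0.02 -0.2 0.3;0.138 0.01 0.035 -0.3 0.3;0.184 0.014 0.06 -0.318 0.3;0.23 0.0173 0.075 -0.318 0.3")

```text
time_s: 1.7
position: [0.4597, -0.1125, 0.1557]
tool_rot: [[0.19, 0.982, -0.0], [0.982, -0.19, -0.0], [-0.0, -0.0, -1.0]]
ft_force: [-0.1, -0.8, 0.2]
grip_width: 0.06
```

Emit:
play_rows(targets="0 0 0.016 0 0.3;0 0 0.016 0 0.3;0 0 0.016 0 0.3")

```text
time_s: 2.0
position: [0.4592, -0.1146, 0.141]
tool_rot: [[0.19, 0.982, 0.0], [0.982, -0.19, -0.0], [-0.0, 0.0, -1.0]]
ft_force: [0.5, -1.1, 0.2]
grip_width: 0.0597
```

```bash
python3 -c "
from h import *
go(.4785,-.085,.066,79)"
```

```text
t 2.00 pos [ 0.4592 -0.1146  0.141 ] phi 79.04 tilt 0.01 F [ 0.5 -1.1  0.2] w 0.0597 q6 -17.4
shift [0.0327 0.0133 0.075 ] turn 0.0007 rows 1.6586396741605818 0.004360105935546207
```

Emit:
play_rows(targets="0.0327 0.0133 0 0 0.3;0.0327 0.0133 0.03 0 0.3;0.0327 0.0133 0.055 0 0.3;0.0327 0.0133 0.075 0 0.3;0.0327 0.0133 0.075 0 0.3")

```text
time_s: 2.5
position: [0.4776, -0.0854, 0.0648]
tool_rot: [[0.192, 0.981, -0.003], [0.981, -0.192, 0.001], [0.001, -0.003, -1.0]]
ft_force: [-0.8, 0.0, 0.3]
grip_width: 0.0598
```

Emit:
play_rows(targets="0 0 0 0 0.6;0 0 0 0 0.85;0 0 0 0 0.85;0 0 0 0 0.85", force=25)

```text
time_s: 2.9
position: [0.4791, -0.0853, 0.0672]
tool_rot: [[0.19, 0.982, 0.003], [0.982, -0.19, -0.002], [-0.001, 0.003, -1.0]]
ft_force: [-1.0, -1.2, 5.5]
grip_width: 0.0246
```

```bash
python3 -c "
from h import *
grab('b')
go(.4785,-.085,.066,79)"
```

```text
t 3.00 pos [ 0.4791 -0.0852  0.0672] phi 79.06 tilt 0.18 F [-1.5 -1.1  5.1] w 0.0244 q6 -13.1
shift [ 0.0001 -0.0006  0.0012] turn 0.001 rows 0.02675694881527724 0.0064588510643769454
```

View pics/b_side.png

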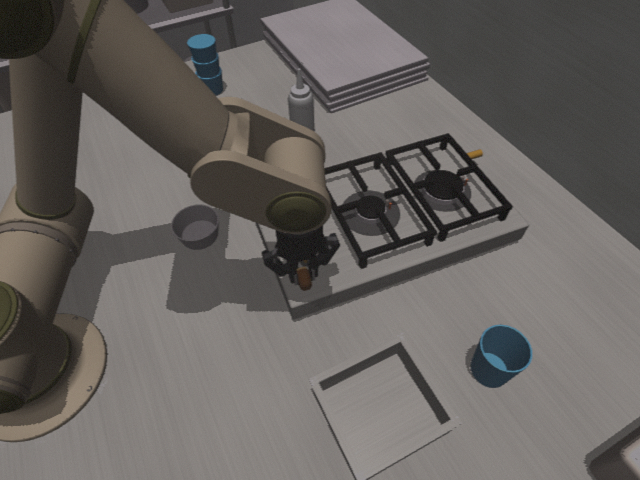

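Emit:
play_rows(targets="0 0 -0.04 0 0.85;0 0 -0.075 0 0.85;-0.04 0 -0.075 0 0.85;-0.09 0 -0.075 0 0.85;-0.13 0 -0.075 0 0.85")

```text
time_s: 3.5
position: [0.4535, -0.2143, 0.1421]
tool_rot: [[0.19, 0.982, 0.002], [0.982, -0.19, -0.002], [-0.001, 0.002, -1.0]]
ft_force: [0.1, -0.2, 0.1]
grip_width: 0.0245
```

Emit:
play_rows(targets="-0.03 0 0 0 0.85;-0.06 0 0 0 0.85;-0.06 0 0 0 0.85;-0.06 0 0 0 0.85")

```text
time_s: 3.9
position: [0.4422, -0.2713, 0.1412]
tool_rot: [[0.191, 0.982, 0.001], [0.982, -0.191, -0.0], [-0.0, 0.001, -1.0]]
ft_force: [-0.3, 0.3, 0.3]
grip_width: 0.0244
```

```bash
python3 -c "
from h import *
go(.489,-.305,.035,84)"
```

```text
t 3.90 pos [ 0.4422 -0.2713  0.1412] phi 78.99 tilt 0.04 F [-0.3  0.3  0.3] w 0.0244 q6 -33.6
shift [-0.0241  0.0523  0.1062] turn -0.0875 rows 2.416314193871671 0.5834118607074916
```

Emit:
play_rows(targets="-0.024 0.03 0 -0.08 0.85;-0.024 0.052 0.02 -0.08 0.85;-0.024 0.052 0.06 -0.08 0.85;-0.024 0.052 0.1 -0.08 0.85;-0.024 0.052 0.105 -0.08 0.85")

```text
time_s: 4.4
position: [0.4876, -0.3017, 0.0322]
tool_rot: [[0.109, 0.994, -0.006], [0.994, -0.109, 0.006], [0.005, -0.006, -1.0]]
ft_force: [-0.5, 0.6, 0.6]
grip_width: 0.0243
```

Emit:
play_rows(targets="0 0 0 0 0.5;0 0 0 0 0.3;0 0 0 0 0.3;0 0 -0.05 0 0.3;0 0 -0.1 0 0.3")

```text
time_s: 4.9
position: [0.4886, -0.3043, 0.1376]
tool_rot: [[0.111, 0.994, -0.001], [0.994, -0.111, 0.001], [0.0, -0.001, -1.0]]
ft_force: [0.5, -0.2, 0.6]
grip_width: 0.0594
```

```bash
python3 -c "
from h import *
go(.526,-.0075,.14,59)"
```

```text
t 4.90 pos [ 0.4886 -0.3043  0.1376] phi 83.63 tilt 0.04 F [ 0.5 -0.2  0.6] w 0.0594 q6 -37.3
shift [ 0.2991  0.0042 -0.0022] turn 0.4299 rows 5.982975857901207 2.866218157880774
```

Emit:
play_rows(targets="0.05 0.001 0 0.08 0.3;0.1 0.002 0 0.17 0.3;0.15 0.003 0 0.26 0.3;0.2 0.004 0 0.35 0.3;0.25 0.004 0 0.43 0.3")

```text
time_s: 5.4
position: [0.5208, -0.0548, 0.1373]
tool_rot: [[0.518, 0.855, 0.003], [0.855, -0.518, -0.001], [0.001, 0.003, -1.0]]
ft_force: [0.7, -1.0, 0.5]
grip_width: 0.0599
```

Emit:
play_rows(targets="0.02 0 0 0 0.3;0.02 0 0 0 0.3;0.02 0 0 0 0.3")

```text
time_s: 5.7
position: [0.531, -0.0396, 0.1366]
tool_rot: [[0.514, 0.858, 0.002], [0.858, -0.514, -0.001], [0.0, 0.002, -1.0]]
ft_force: [-0.2, -0.2, -0.3]
grip_width: 0.0596
```

```bash
python3 -c "
from h import *
go(.526,-.0075,.0685,59)
grab('c')"
```

```text
t 5.70 pos [ 0.531  -0.0396  0.1366] phi 59.05 tilt 0.10 F [-0.2 -0.2 -0.3] w 0.0596 q6 13.9
shift [ 0.0249 -0.0209  0.0681] turn 0.0009 rows 1.5095194960413534 0.006269425103502851
```

View pics/c_side.png

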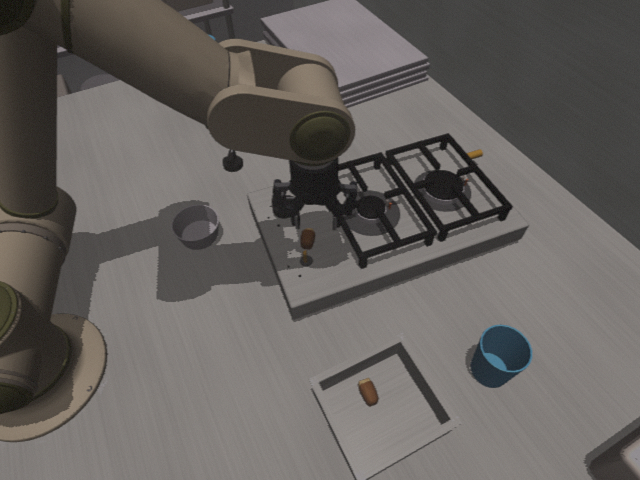

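Emit:
play_rows(targets="0.025 -0.021 0 0 0.4;0.025 -0.021 0.02 0 0.4;0.025 -0.021 0.045 0 0.4;0.025 -0.021 0.068 0 0.4;0.025 -0.021 0.068 0 0.4")

```text
time_s: 6.3
position: [0.5242, -0.008, 0.0656]
tool_rot: [[0.516, 0.856, -0.005], [0.856, -0.516, 0.001], [-0.002, -0.005, -1.0]]
ft_force: [-0.9, 0.0, -0.4]
grip_width: 0.0509
```

Emit:
play_rows(targets="0 0 0 0 0.6;0 0 0 0 0.85;0 0 0 0 0.85;0 0 0 0 0.85")

```text
time_s: 6.7
position: [0.5264, -0.0077, 0.069]
tool_rot: [[0.515, 0.857, 0.003], [0.857, -0.515, -0.001], [0.0, 0.003, -1.0]]
ft_force: [-0.6, -2.3, 6.9]
grip_width: 0.0264
```

Emit:
play_rows(targets="0 0 -0.04 0 0.85;0 0 -0.075 0 0.85;-0.05 0 -0.075 -0.1 0.85;-0.1 0 -0.075 -0.2 0.85;-0.15 0.0 -0.075 -0.3 0.85")

```text
time_s: 7.2
position: [0.4476, -0.1367, 0.1433]
tool_rot: [[0.233, 0.972, 0.001], [0.972, -0.233, -0.001], [-0.0, 0.001, -1.0]]
ft_force: [1.0, -0.5, -0.3]
grip_width: 0.0264
```

```bash
python3 -c "
from h import *
go(.489,-.365,.14,84)"
```

```text
t 7.20 pos [ 0.4476 -0.1367  0.1433] phi 76.51 tilt 0.08 F [ 1.  -0.5 -0.3] w 0.0264 q6 -18.0
shift [-0.2123  0.0935  0.0035] turn -0.1307 rows 4.640545573489194 0.8711124607620024
```

Emit:
play_rows(targets="-0.045 0.02 0 -0.05 0.85;-0.09 0.04 0 -0.1 0.85;-0.135 0.06 0 -0.13 0.85;-0.18 0.08 0 -0.13 0.85;-0.2 0.093 0 -0.13 0.85")

```text
time_s: 7.7
position: [0.4909, -0.3561, 0.1428]
tool_rot: [[0.113, 0.994, 0.001], [0.994, -0.113, -0.001], [-0.001, 0.001, -1.0]]
ft_force: [-0.4, 0.1, -0.3]
grip_width: 0.0266
```

Emit:
play_rows(targets="0 0 0 0 0.85;0 0 0 0 0.85")

```text
time_s: 7.9
position: [0.4908, -0.3518, 0.1425]
tool_rot: [[0.111, 0.994, -0.0], [0.994, -0.111, 0.001], [0.001, -0.0, -1.0]]
ft_force: [-0.1, 0.3, 0.8]
grip_width: 0.0267
```

```bash
python3 -c "
from h import *
go(.489,-.365,.033,84)"
```

```text
t 7.90 pos [ 0.4908 -0.3518  0.1425] phi 83.63 tilt 0.05 F [-0.1  0.3  0.8] w 0.0267 q6 -40.5
shift [-0.0134 -0.0003  0.1095] turn -0.0065 rows 2.206275771290663 0.04348260932497539
```

Emit:
play_rows(targets="-0.013 0 0.03 0 0.85;-0.013 0 0.07 0 0.85;-0.013 0 0.107 0 0.85;-0.013 0 0.107 0 0.85")

```text
time_s: 8.3
position: [0.4878, -0.3618, 0.0319]
tool_rot: [[0.11, 0.994, -0.006], [0.994, -0.11, 0.007], [0.006, -0.007, -1.0]]
ft_force: [0.5, 0.6, 0.4]
grip_width: 0.0262
```

Emit:
play_rows(targets="0 0 0 0 0.5;0 0 0 0 0.3;0 0 0 0 0.3;0 0 -0.05 0 0.3;0 0 -0.1 0 0.3")

```text
time_s: 8.8
position: [0.4893, -0.3647, 0.1374]
tool_rot: [[0.111, 0.994, -0.001], [0.994, -0.111, 0.001], [0.001, -0.001, -1.0]]
ft_force: [0.9, -0.6, 0.3]
grip_width: 0.06
```

Emit:
play_rows(targets="0 0 -0.04 0 0.3;0.05 0 -0.06 0.08 0.3;0.1 0 -0.06 0.16 0.3;0.15 0 -0.06 0.24 0.3;0.2 0 -0.06 0.3 0.3")

```text
time_s: 9.3
position: [0.5113, -0.1681, 0.1973]
tool_rot: [[0.403, 0.915, 0.002], [0.915, -0.403, -0.001], [-0.0, 0.003, -1.0]]
ft_force: [1.2, 0.5, 0.6]
grip_width: 0.06
```

```bash
python3 -c "
from h import *
go(.487,.3305,.16,59)
grab('d')"
```

```text
t 9.30 pos [ 0.5113 -0.1681  0.1973] phi 66.25 tilt 0.16 F [1.2 0.5 0.6] w 0.0600 q6 -7.1
shift [ 0.4466 -0.2232  0.0366] turn 0.1265 rows 10.01096792314312 0.8435896109463348
```

View pics/d_side.png

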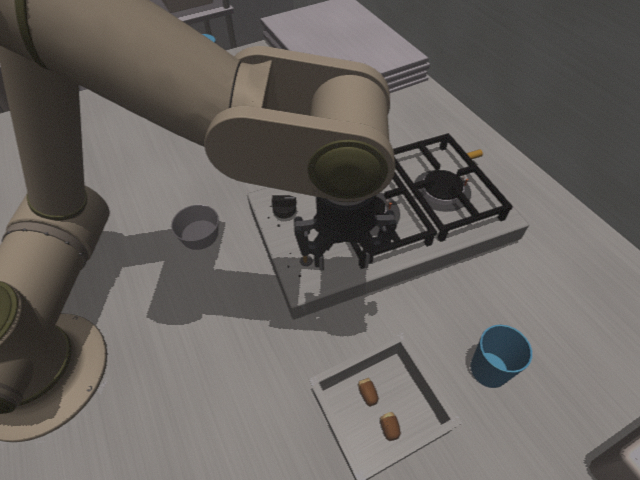

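Both crusts lie in the pan, at about (369,391) and (389,425) in the side view. Next is the knob.

Emit:
play_rows(targets="0.045 -0.022 0 0.06 0.4;0.09 -0.045 0 0.12 0.4;0.135 -0.067 0 0.12 0.4;0.18 -0.09 0 0.12 0.4;0.225 -0.112 0 0.12 0.4")

```text
time_s: 9.9
position: [0.4984, 0.0813, 0.197]
tool_rot: [[0.507, 0.862, 0.002], [0.862, -0.507, -0.0], [0.001, 0.002, -1.0]]
ft_force: [1.0, -1.0, -0.5]
grip_width: 0.0512
```

Emit:
play_rows(targets="0.045 -0.02 0 0 0.45;0.09 -0.04 0 0 0.45;0.135 -0.06 0 0 0.45;0.18 -0.08 0 0 0.45;0.18 -0.08 0 0 0.45")

```text
time_s: 10.4
position: [0.5207, 0.2801, 0.1964]
tool_rot: [[0.502, 0.865, 0.002], [0.865, -0.502, 0.002], [0.003, 0.001, -1.0]]
ft_force: [-0.3, -0.4, 0.2]
grip_width: 0.0467
```

Emit:
play_rows(targets="0 0 0 0 0.45;0 0 0 0 0.45")

```text
time_s: 10.6
position: [0.521, 0.2744, 0.1962]
tool_rot: [[0.507, 0.862, 0.001], [0.862, -0.507, -0.0], [0.0, 0.001, -1.0]]
ft_force: [0.3, -0.2, 0.2]
grip_width: 0.0471
```

```bash
python3 -c "
from h import *
go(.487,.3305,.12,60)
grab('e')"
```

```text
t 10.60 pos [0.521  0.2744 0.1962] phi 59.52 tilt 0.04 F [ 0.3 -0.2  0.2] w 0.0471 q6 46.8
shift [ 0.0311 -0.0578  0.0762] turn -0.0083 rows 2.0114157302234683 0.055336403535313106
```

View pics/e_side.png

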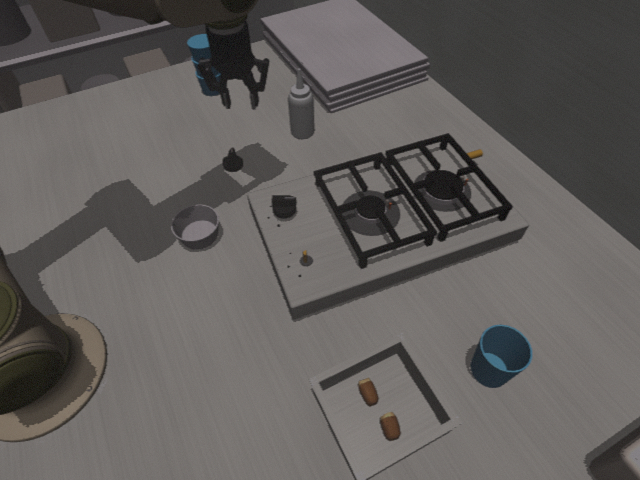

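```bash
python3 -c "
from h import *
im=load('e','side');P=pts(im)
m=(np.hypot(P[...,0]-.521,P[...,1]-.2744)<.06)&(P[...,2]>.12)
q=P[m];z=np.sort(q[:,2]);print(z[:40:3].round(4))
u=np.array([.862,-.507]);d=(q[:,:2]-[.521,.2744])@u
for a in(-1,1):
  w=q[(d*a>.01)];d2=d[d*a>.01];o=np.argsort(w[:,2])[:60];print(a,w[o][::10].round(4),d2[o][::10].round(4))
"
```

```text
[0.1984 0.1996 0.2008 0.2021 0.2022 0.2024 0.2035 0.2041 0.2044 0.2052
 0.2053 0.2062 0.2065 0.2076]
-1 [[0.5024 0.2923 0.199 ]
 [0.4982 0.2855 0.2023]
 [0.4941 0.2786 0.2057]
 [0.4997 0.2862 0.2087]
 [0.4867 0.2848 0.2117]
 [0.4882 0.2875 0.2143]] [-0.0251 -0.0253 -0.0253 -0.0243 -0.0348 -0.0349]
1 [[0.5445 0.2583 0.1984]
 [0.5429 0.2523 0.2053]
 [0.5476 0.2516 0.209 ]
 [0.5441 0.2528 0.2119]
 [0.5398 0.2525 0.2136]
 [0.5461 0.2504 0.2175]] [0.0284 0.0301 0.0345 0.0308 0.0273 0.0338]
```

Emit:
play_rows(targets="0.031 -0.058 0 -0.008 0.45;0.031 -0.058 0.03 -0.008 0.45;0.031 -0.058 0.076 -0.008 0.45;0.031 -0.058 0.11 -0.008 0.45;0.031 -0.058 0.14 -0.008 0.45")

```text
time_s: 11.2
position: [0.4864, 0.3305, 0.0543]
tool_rot: [[0.501, 0.866, -0.001], [0.866, -0.501, -0.0], [-0.001, -0.0, -1.0]]
ft_force: [0.7, 0.0, 0.1]
grip_width: 0.047
```

Emit:
play_rows(targets="0 0 0 0 0.45;0 0 0 0 0.45;0 0 0 0 0.45")

```text
time_s: 11.5
position: [0.4877, 0.3316, 0.0577]
tool_rot: [[0.5, 0.866, 0.003], [0.866, -0.5, 0.001], [0.003, 0.002, -1.0]]
ft_force: [0.8, 0.4, -0.0]
grip_width: 0.047
```

```bash
python3 -c "
from h import *
go(.487,.3305,.0205,60)
g=grab('f')
a=cv2.resize(g['side']['pixels'][100:190,190:290,::-1],None,fx=6,fy=6,interpolation=cv2.INTER_CUBIC)
cv2.imwrite('pics/f1.png',cv2.convertScaleAbs(a,alpha=1.8))"
```

```text
t 11.50 pos [0.4877 0.3316 0.0577] phi 59.99 tilt 0.20 F [ 0.8  0.4 -0. ] w 0.0470 q6 52.7
shift [-0.0014 -0.0001  0.0372] turn -0.0001 rows 0.7446006482229959 0.0007497175672082716
```

View pics/f1.png

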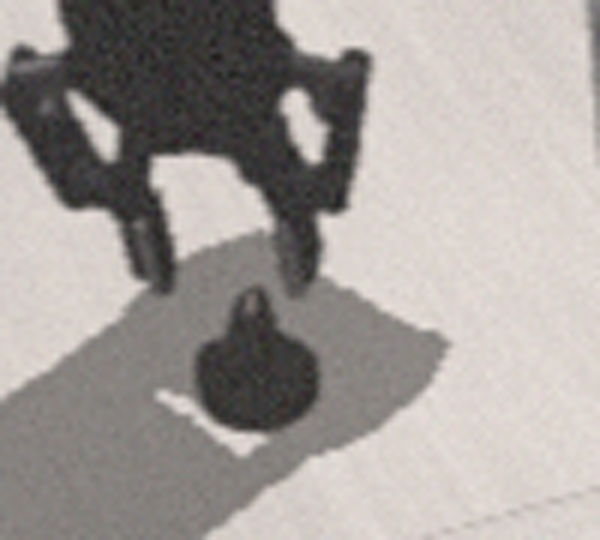

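Emit:
play_rows(targets="-0.0015 0 0.02 0 0.45;-0.0015 0 0.0365 0 0.45;-0.0015 0 0.0365 0 0.45;-0.0015 0 0.0365 0 0.45")

```text
time_s: 12.0
position: [0.4862, 0.3305, 0.0202]
tool_rot: [[0.499, 0.866, 0.001], [0.866, -0.499, 0.0], [0.001, 0.001, -1.0]]
ft_force: [-0.4, 0.5, 0.9]
grip_width: 0.047
```

Emit:
play_rows(targets="0 0 0 0 0.7;0 0 0 0 0.95;0 0 0 0 0.95;0 0 0 0 0.95;0 0 0 0 0.95", force=50)

```text
time_s: 12.5
position: [0.4863, 0.3306, 0.0203]
tool_rot: [[0.499, 0.866, 0.002], [0.866, -0.499, 0.001], [0.002, 0.001, -1.0]]
ft_force: [-0.2, -0.4, 6.1]
grip_width: 0.0144
```

```bash
python3 -c "
from h import *
go(.487,.3305,.18,60)
g=grab('g')
a=cv2.resize(g['side']['pixels'][100:190,190:290,::-1],None,fx=6,fy=6,interpolation=cv2.INTER_CUBIC)
cv2.imwrite('pics/g1.png',cv2.convertScaleAbs(a,alpha=1.8))"
```

```text
t 12.50 pos [0.4863 0.3306 0.0203] phi 60.04 tilt 0.12 F [-0.2 -0.4  6.1] w 0.0144 q6 52.6
shift [ 0.0006  0.0008 -0.1597] turn 0.0007 rows 3.1945077294103084 0.0049749368585957025
```

View pics/g1.png

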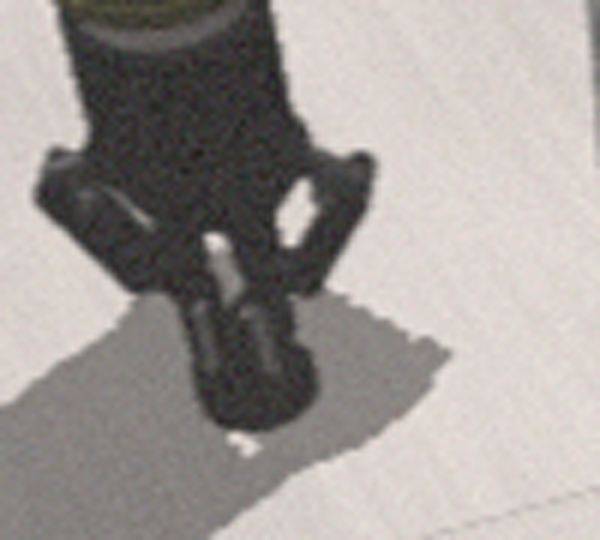

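Emit:
play_rows(targets="0 0 -0.03 0 0.95;0 0 -0.07 0 0.95;0 0 -0.11 0.1 0.95;0 0 -0.15 0.2 0.95;0 0 -0.16 0.3 0.95")

```text
time_s: 13.1
position: [0.4869, 0.3309, 0.1841]
tool_rot: [[0.736, 0.677, 0.007], [0.677, -0.736, 0.003], [0.007, 0.003, -1.0]]
ft_force: [-0.7, -0.1, -1.4]
grip_width: 0.0147
```

Emit:
play_rows(targets="0 0 0 0.14 0.95;0 0 0 0.28 0.95;0 0 0 0.42 0.95;0 0 0 0.42 0.95")

```text
time_s: 13.5
position: [0.4856, 0.3302, 0.1792]
tool_rot: [[0.947, 0.321, -0.0], [0.321, -0.947, -0.0], [-0.0, 0.0, -1.0]]
ft_force: [0.4, 0.2, -0.3]
grip_width: 0.0148
```

```bash
python3 -c "
from h import *
go(.502,-.0467,.16,-26)
g=grab('i')
a=cv2.resize(g['side']['pixels'][60:180,170:290,::-1],None,fx=5,fy=5,interpolation=cv2.INTER_CUBIC)
cv2.imwrite('pics/i1.png',cv2.convertScaleAbs(a,alpha=1.8))"
```

```text
t 13.50 pos [0.4856 0.3302 0.1792] phi 18.72 tilt 0.01 F [ 0.4  0.2 -0.3] w 0.0148 q6 94.0
shift [-0.1054  0.3623  0.0192] turn 0.7804 rows 7.555373867396658 5.20292128895051
```

View pics/i1.png

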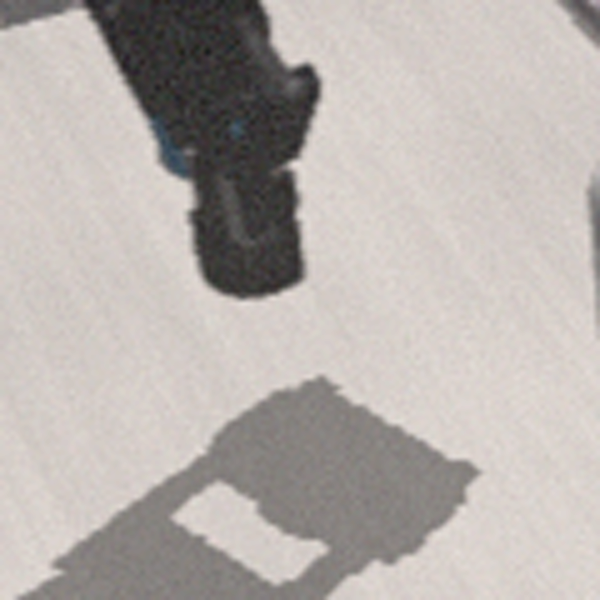

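Emit:
play_rows(targets="-0.012 0.045 0 0.12 0.95;-0.024 0.09 0 0.24 0.95;-0.037 0.135 0 0.36 0.95;-0.05 0.18 0 0.48 0.95;-0.062 0.22 0 0.6 0.95")

```text
time_s: 14.1
position: [0.4977, 0.1, 0.1793]
tool_rot: [[0.963, -0.271, 0.0], [-0.271, -0.963, -0.0], [0.0, 0.0, -1.0]]
ft_force: [0.9, -0.0, -0.4]
grip_width: 0.0146
```

Emit:
play_rows(targets="0 0 0 0 0.95;0 0 0 0 0.95")

```text
time_s: 14.3
position: [0.498, 0.1014, 0.1792]
tool_rot: [[0.963, -0.268, 0.0], [-0.268, -0.963, 0.0], [0.0, -0.0, -1.0]]
ft_force: [-0.0, 0.2, -0.6]
grip_width: 0.0144
```

```bash
python3 -c "
from h import *
go(.502,-.0467,.16,-26)"
```

```text
t 14.30 pos [0.498  0.1014 0.1792] phi -15.53 tilt 0.02 F [-0.   0.2 -0.6] w 0.0144 q6 103.7
shift [0.0435 0.1416 0.0192] turn 0.1828 rows 2.9884199303951218 1.2184056808328336
```

Emit:
play_rows(targets="0.0145 0.045 0 0.1 0.95;0.029 0.09 0 0.183 0.95;0.0435 0.135 0.01 0.183 0.95;0.0435 0.1416 0.0192 0.183 0.95;0.0435 0.1416 0.0192 0.183 0.95")

```text
time_s: 14.8
position: [0.5012, -0.0459, 0.1588]
tool_rot: [[0.899, -0.439, -0.002], [-0.439, -0.899, 0.001], [-0.003, 0.0, -1.0]]
ft_force: [0.8, 1.7, -0.8]
grip_width: 0.0147
```

Emit:
play_rows(targets="0 0 0 0 0.95;0 0 0 0 0.95")

```text
time_s: 15.0
position: [0.502, -0.0445, 0.1604]
tool_rot: [[0.899, -0.437, 0.001], [-0.437, -0.899, 0.0], [0.001, -0.0, -1.0]]
ft_force: [0.1, 0.1, -1.3]
grip_width: 0.0151
```

```bash
python3 -c "
from h import *
go(.502,-.0467,.12,-26)
g=grab('j')
a=cv2.resize(g['side']['pixels'][160:280,250:370,::-1],None,fx=5,fy=5,interpolation=cv2.INTER_CUBIC)
cv2.imwrite('pics/j1.png',cv2.convertScaleAbs(a,alpha=1.8))
# collar from 'a' averaged pictures
d=np.load('pics/avg.npz')
for n,A,(x0,x1,y0,y1) in(('top','T',(343,364,247,267)),('side','S',(292,318,247,266))):
  im=load('a',n);I=d[A]
  g=I.sum(2);bg=np.median(g[y0-10:y1+10,x0-10:x1+10]);
  U=cv2.resize(g[y0:y1,x0:x1].astype(np.float32),None,fx=10,fy=10,interpolation=cv2.INTER_CUBIC)
  m=(U<bg*.72).astype(np.uint8)
  c,_=cv2.findContours(m,0,1);c=max(c,key=cv2.contourArea)[:,0]
  w=np.array([ray(im,(p[0]+.5)/10-.5+x0,(p[1]+.5)/10-.5+y0,.062)[:2] for p in c],np.float32)*1000
  print(n,cv2.fitEllipse(w),cv2.minEnclosingCircle(w),w.min(0),w.max(0))
"
```

```text
t 15.00 pos [ 0.502  -0.0445  0.1604] phi -25.91 tilt 0.04 F [ 0.1  0.1 -1.3] w 0.0151 q6 97.3
shift [0.001  0.002  0.0404] turn 0.0016 rows 0.8091832204486978 0.010674105644599582
top ((501.9983215332031, -45.94818878173828), (23.986961364746094, 24.365938186645508), 4.573694705963135) ((502.0346984863281, -45.860008239746094), 12.419042587280273) [489.83453 -58.02698] [514.00824 -33.55112]
side ((502.4638671875, -47.360904693603516), (23.972352981567383, 28.1817569732666), 166.09942626953125) ((503.0956726074219, -46.341148376464844), 15.438688278198242) [489.86023  -61.764038] [514.32904  -30.928291]
```

View pics/j1.png

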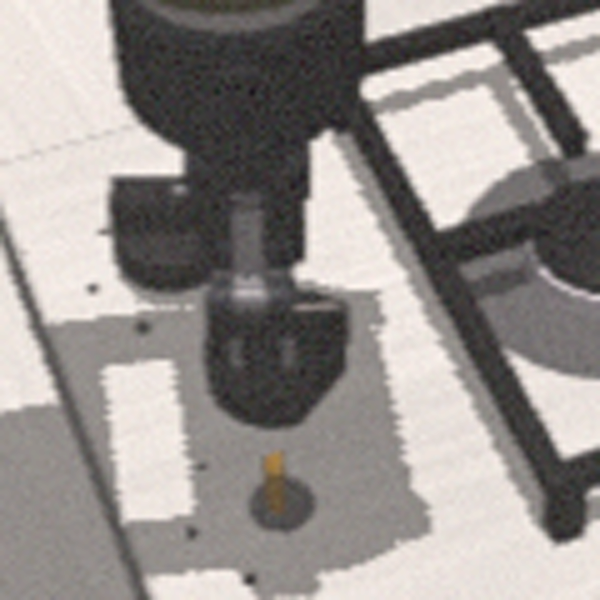

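View pics/j_top.png

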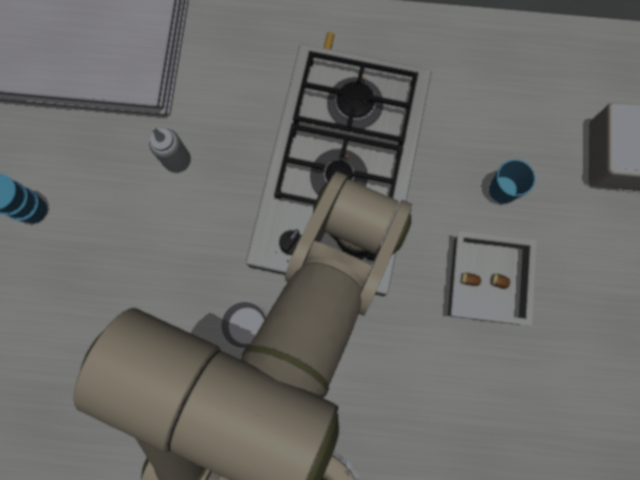

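```bash
cat >> h.py <<'E'
def overlay(im,x,y,zb,phi,box,k,out,pitch=0,roll=0):
    """draw upright knob rims, axis (x,y), underside zb"""
    x0,y0,w,h=box
    a=cv2.convertScaleAbs(cv2.resize(im["pixels"][y0:y0+h,x0:x0+w,::-1],None,fx=k,fy=k,interpolation=cv2.INTER_CUBIC),alpha=2.5)
    f=np.radians(phi);X=np.array([np.cos(f),np.sin(f),0]);Y=np.array([-np.sin(f),np.cos(f),0]);Z=np.array([0,0,1.])
    p=np.radians(pitch); X,Z=X*np.cos(p)+Z*np.sin(p),Z*np.cos(p)-X*np.sin(p)
    o=np.array([x,y,zb])+np.array([0,0,.018])-Z*.018
    def dr(P,col,cl):
        q=np.array([[((c-b)+.5)*k-.5 for c,b in zip(proj(im,o+X*a_+Y*b_+Z*c_),(x0,y0))] for a_,b_,c_ in P])
        cv2.polylines(a,[np.round(q).astype(np.int32)],cl,col,1)
    t=np.linspace(0,2*np.pi,60)
    dr([(.025*np.cos(s),.025*np.sin(s),0) for s in t],(0,0,255),True)
    dr([(.025*np.cos(s),.025*np.sin(s),.018) for s in t],(0,255,0),True)
    dr([(-.023,-.008,.036),(.014,-.008,.036),(.026,0,.036),(.014,.008,.036),(-.023,.008,.036)],(255,255,0),True)
    cv2.imwrite(out,a)
E
python3 -c "
from h import *
im=load('j','side')
overlay(im,.502,-.0445,.1404,-26,(280,200,50,55),11,'pics/j2.png')
a=cv2.imread('pics/j2.png')
b=cv2.convertScaleAbs(cv2.resize(im['pixels'][200:255,280:310+20,::-1],None,fx=5,fy=5,interpolation=cv2.INTER_CUBIC),alpha=2.5)
a2=np.zeros((a.shape[0],b.shape[1],3),np.uint8);a2[:b.shape[0]]=b
cv2.imwrite('pics/j3.png',np.hstack([a,a2]))
P=pts(im)
m=(np.hypot(P[...,0]-.502,P[...,1]+.0445)<.035)&(P[...,2]>.13)&(P[...,2]<.175)
print(m.sum())
"
```

```text
456
```

View pics/j3.png

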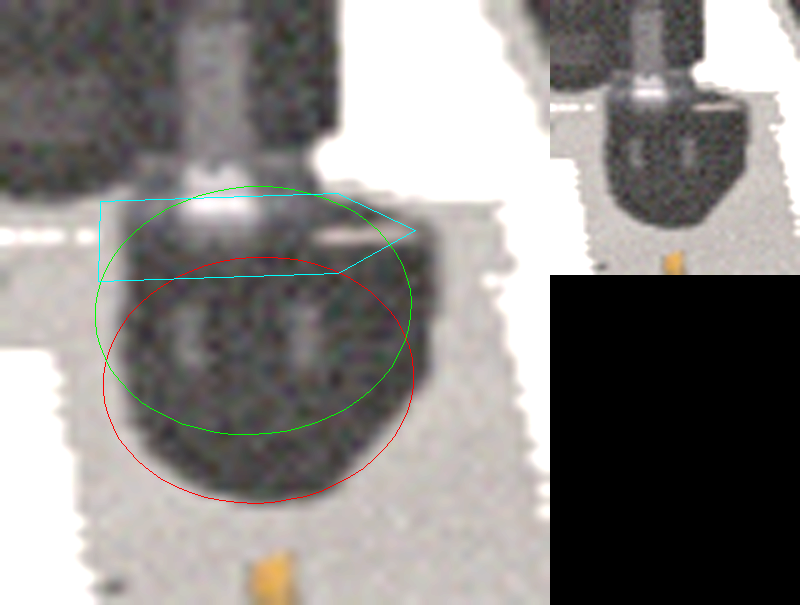

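```bash
python3 -c "
from h import *
im=load('j','side')
i=0;L=[]
for dx,pi in((.003,0),(.002,4),(.003,4),(.003,8)):
  overlay(im,.502+.899*dx,-.0445-.438*dx,.1404,-26,(285,200,42,36),9,'pics/tmp.png',pitch=pi);L.append(cv2.imread('pics/tmp.png'))
cv2.imwrite('pics/j4.png',np.vstack([np.hstack(L[:2]),np.hstack(L[2:])]))
"
```

```text
(no output)
```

View pics/j4.png

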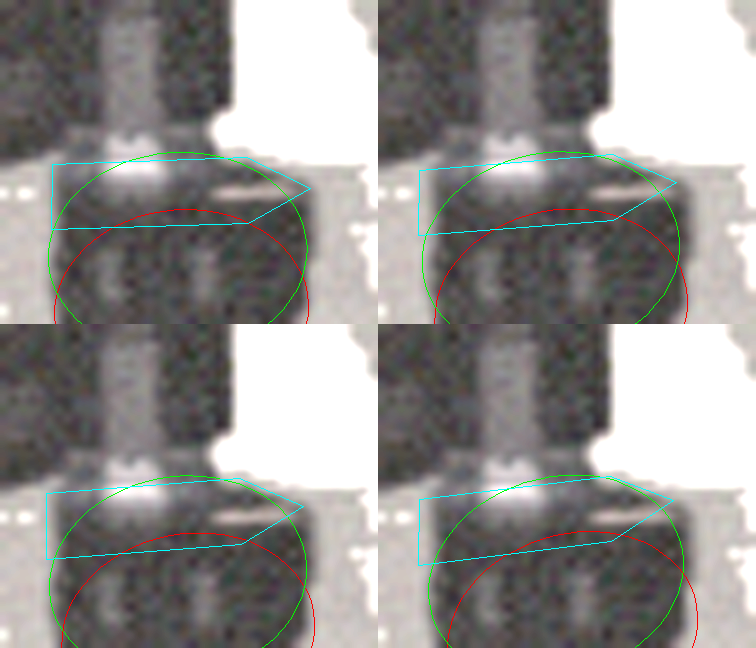

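```bash
python3 -c "
from h import *
im=load('j','side')
i=0;L=[]
for dx,pi in((.003,0),(.0035,-3)):
  overlay(im,.502+.899*dx,-.0445-.438*dx,.1404,-26,(285,204,42,50),9,'pics/tmp.png',pitch=pi);L.append(cv2.imread('pics/tmp.png'))
cv2.imwrite('pics/j5.png',np.hstack(L[:2]))
"
```

```text
(no output)
```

View pics/j5.png

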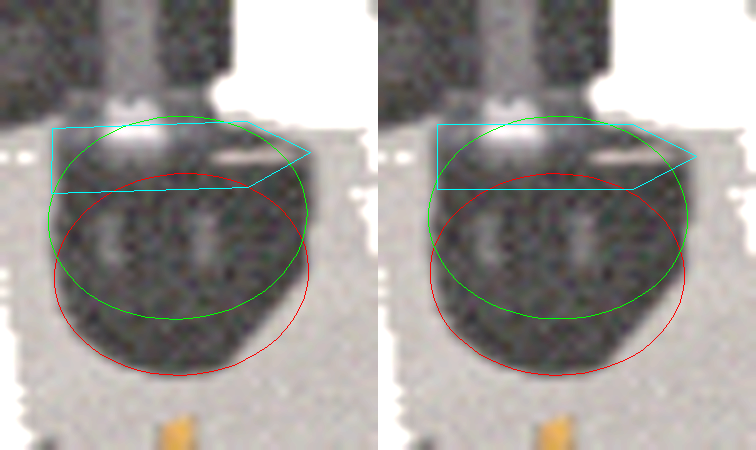

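```bash
python3 -c "
from h import *
im=load('a','side');im=dict(im);im['pixels']=np.load('pics/avg.npz')['S'].astype(np.uint8)
x0,y0,w,h,k=288,240,34,32,18
L=[]
for X,Y in((.5025,-.0474),(.502,-.0460)):
  a=cv2.convertScaleAbs(cv2.resize(im['pixels'][y0:y0+h,x0:x0+w,::-1],None,fx=k,fy=k,interpolation=cv2.INTER_CUBIC),alpha=1.8)[:, :]
  for r,z,c in((.013,.062,(0,0,255)),(.006,.088,(0,255,0)),(.013,.06,(255,0,255))):
    q=np.array([[((cc-b)+.5)*k-.5 for cc,b in zip(proj(im,(X+r*np.cos(s),Y+r*np.sin(s),z)),(x0,y0))] for s in np.linspace(0,6.28,60)])
    cv2.polylines(a,[np.round(q).astype(np.int32)],True,c,1)
  f=np.radians(-26);X_=np.array([np.cos(f),np.sin(f)]);Y_=np.array([-X_[1],X_[0]])
  q=[np.array([X,Y])+.0015*X_+s*.0058*Y_ for s in(-1,1)]
  q=np.array([[((cc-b)+.5)*k-.5 for cc,b in zip(proj(im,(*p,.088)),(x0,y0))] for p in q])
  cv2.polylines(a,[np.round(q).astype(np.int32)],False,(255,255,0),1)
  L.append(cv2.resize(a,None,fx=.64,fy=.64,interpolation=cv2.INTER_AREA))
cv2.imwrite('pics/s2.png',np.hstack(L))
"
```

```text
(no output)
```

View pics/s2.png

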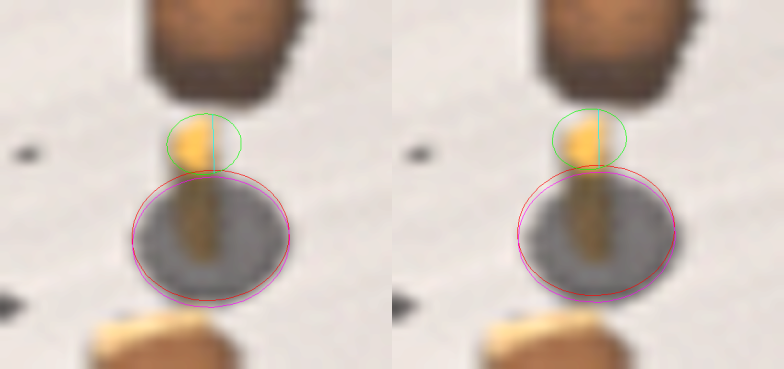

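Emit:
play_rows(targets="-0.0014 0.002 0.02 0 0.95;-0.0014 0.002 0.044 0 0.95;-0.0014 0.002 0.044 0 0.95;-0.0014 0.002 0.044 0 0.95")

```text
time_s: 15.5
position: [0.4999, -0.0468, 0.1165]
tool_rot: [[0.899, -0.439, 0.0], [-0.439, -0.899, -0.0], [0.0, -0.0, -1.0]]
ft_force: [-0.4, 0.0, -0.2]
grip_width: 0.0147
```

```bash
python3 -c "
from h import *
go(.502,-.0467,.12,-26)
g=grab('k');im=g['side'];p=status.observe()['position']
L=[]
for dx in(.003,):
  overlay(im,p[0]+.899*dx,p[1]-.438*dx,p[2]-.0203,-26,(278,220,60,50),13,'pics/k1.png')
"
```

```text
t 15.50 pos [ 0.4999 -0.0468  0.1165] phi -26.03 tilt 0.01 F [-0.4  0.  -0.2] w 0.0147 q6 97.1
shift [ 0.0018 -0.001  -0.0035] turn -0.0004 rows 0.08123061303656556 0.0029369191956039663
```

View pics/k1.png

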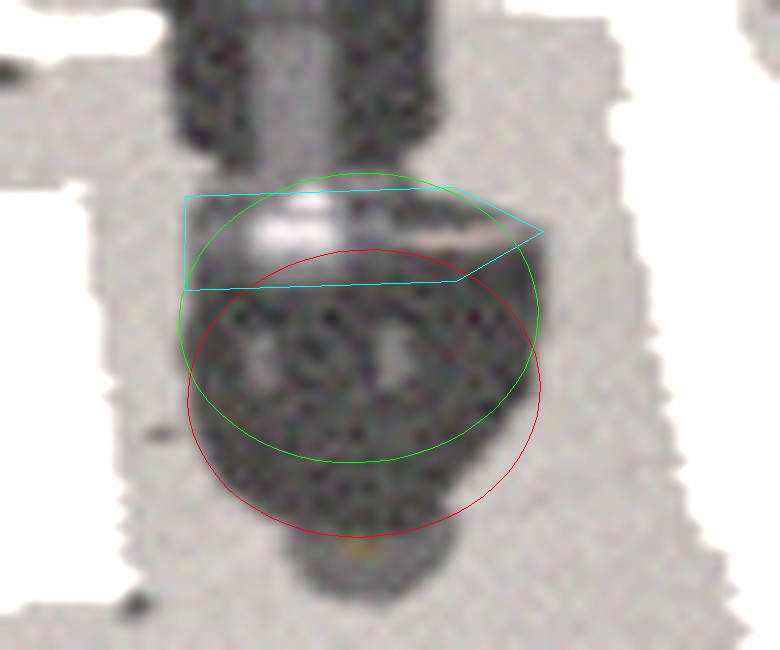

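Emit:
play_rows(targets="-0.0004 -0.001 0.003 0 0.95;-0.0004 -0.001 0.006 0 0.95;-0.0004 -0.001 0.009 0 0.95;-0.0004 -0.001 0.011 0 0.95;-0.0004 -0.001 0.011 0 0.95")

```text
time_s: 16.1
position: [0.4995, -0.0461, 0.1046]
tool_rot: [[0.898, -0.44, -0.001], [-0.44, -0.898, 0.0], [-0.001, 0.0, -1.0]]
ft_force: [0.5, -0.3, -0.6]
grip_width: 0.0148
```

```bash
python3 -c "
from h import *
go(.5001,-.0456,.1,-26)"
```

```text
t 16.10 pos [ 0.4995 -0.0461  0.1046] phi -26.09 tilt 0.04 F [ 0.5 -0.3 -0.6] w 0.0148 q6 97.3
shift [ 0.0003 -0.0007  0.0046] turn -0.0015 rows 0.0936568786061225 0.009907789534424604
```

Emit:
play_rows(targets="0 -0.0005 0.0015 0 0.95;0 -0.0005 0.003 0 0.95;0 -0.0005 0.003 0 0.95")

```text
time_s: 16.4
position: [0.4998, -0.0457, 0.1017]
tool_rot: [[0.898, -0.44, -0.0], [-0.44, -0.898, 0.0], [-0.0, 0.0, -1.0]]
ft_force: [-0.7, 0.2, -0.1]
grip_width: 0.0152
```

Emit:
play_rows(targets="0 0 0.0015 0 0.95;0 0 0.003 0 0.95;0 0 0.003 0 0.95")

```text
time_s: 16.7
position: [0.4998, -0.0457, 0.0987]
tool_rot: [[0.898, -0.44, -0.0], [-0.44, -0.898, 0.0], [-0.0, 0.0, -1.0]]
ft_force: [0.3, 0.6, -0.4]
grip_width: 0.0149
```

```bash
python3 -c "
from h import *
go(.5001,-.0456,.1,-26)"
```

```text
t 16.70 pos [ 0.4998 -0.0457  0.0987] phi -26.08 tilt 0.02 F [ 0.3  0.6 -0.4] w 0.0149 q6 97.3
shift [ 0.0003 -0.0002 -0.0013] turn -0.0015 rows 0.026642711641591252 0.009733669784071964
```

Emit:
play_rows(targets="0 0 0.002 0 0.95;0 0 0.004 0 0.95;0 0 0.006 0 0.95;0 0 0.006 0 0.95")

```text
time_s: 17.1
position: [0.4998, -0.0457, 0.0926]
tool_rot: [[0.898, -0.44, -0.001], [-0.44, -0.898, 0.0], [-0.001, 0.0, -1.0]]
ft_force: [0.3, 0.6, -0.4]
grip_width: 0.0146
```

Emit:
play_rows(targets="0 0 0.002 0 0.95;0 0 0.004 0 0.95;0 0 0.004 0 0.95;0 0 0.004 0 0.95")

```text
time_s: 17.5
position: [0.5, -0.0458, 0.0893]
tool_rot: [[0.898, -0.44, 0.001], [-0.44, -0.898, -0.0], [0.001, -0.0, -1.0]]
ft_force: [-0.9, 0.0, 4.2]
grip_width: 0.0144
```

```bash
python3 -c "
from h import *
go(.5001,-.0456,.085,-26)
g=grab('l');im=g['side'];p=status.observe()['position']
overlay(im,p[0]+.899*.003,p[1]-.438*.003,p[2]-.0203,-26,(278,220,60,50),13,'pics/l1.png')
"
```

```text
t 17.50 pos [ 0.5    -0.0458  0.0893] phi -26.08 tilt 0.03 F [-0.9  0.   4.2] w 0.0144 q6 97.3
shift [-0.     -0.0002  0.0043] turn -0.0014 rows 0.08512933754343188 0.009638219654900611
```

View pics/l1.png

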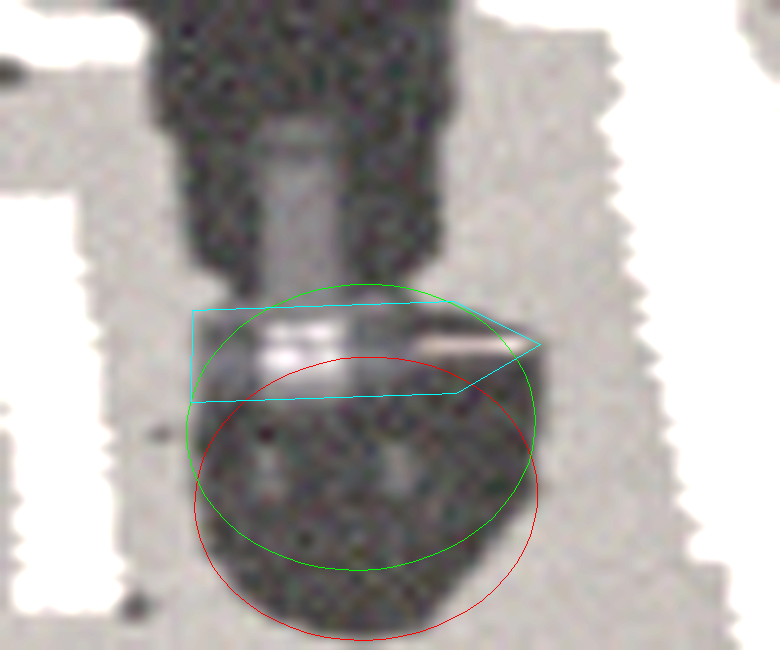

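The roof has met the spindle at about the expected height: TCP 0.0893 against an expected 0.0903, with 4 N of force. Now I press against the spring.

Emit:
play_rows(targets="0 0 0.002 0 0.95;0 0 0.004 0 0.95;0 0 0.004 0 0.95;0 0 0.004 0 0.95", force=80)

```text
time_s: 18.0
position: [0.5001, -0.0457, 0.0854]
tool_rot: [[0.898, -0.44, 0.001], [-0.44, -0.898, -0.0], [0.001, -0.0, -1.0]]
ft_force: [-1.2, 0.2, 8.5]
grip_width: 0.0138
```

Emit:
play_rows(targets="0 0 0.002 0 0.95;0 0 0.003 0 0.95;0 0 0.003 0 0.95;0 0 0.003 0 0.95")

```text
time_s: 18.4
position: [0.5003, -0.0458, 0.0847]
tool_rot: [[0.898, -0.439, 0.003], [-0.439, -0.898, -0.001], [0.003, -0.0, -1.0]]
ft_force: [-9.9, 2.8, 32.8]
grip_width: 0.0138
```

Emit:
play_rows(targets="0 0 -0.001 0 0.95;0 0 -0.0018 0 0.95;0 0 -0.0018 0 0.95;0 0 -0.0018 0 0.95")

```text
time_s: 18.8
position: [0.5001, -0.0458, 0.0851]
tool_rot: [[0.898, -0.439, 0.002], [-0.439, -0.898, -0.001], [0.002, -0.0, -1.0]]
ft_force: [-4.9, 0.8, 17.7]
grip_width: 0.0136
```

```bash
python3 -c "
from h import *
go(.5001,-.0456,.085,-26)
g=grab('m');im=g['side'];p=status.observe()['position']
overlay(im,p[0]+.899*.003,p[1]-.438*.003,.065,-26,(278,220,60,50),13,'pics/m1.png')
P=pts(im)
for c in((369,391),(389,425)):print(P[c[1],c[0]].round(3))
"
```

```text
t 18.80 pos [ 0.5001 -0.0458  0.0851] phi -26.07 tilt 0.10 F [-4.9  0.8 17.7] w 0.0136 q6 97.3
shift [-0.0001 -0.0001  0.0001] turn -0.0012 rows 0.003662243989646499 0.008089100057054384
[ 0.487 -0.306  0.025]
[ 0.487 -0.366  0.026]
```

View pics/m1.png

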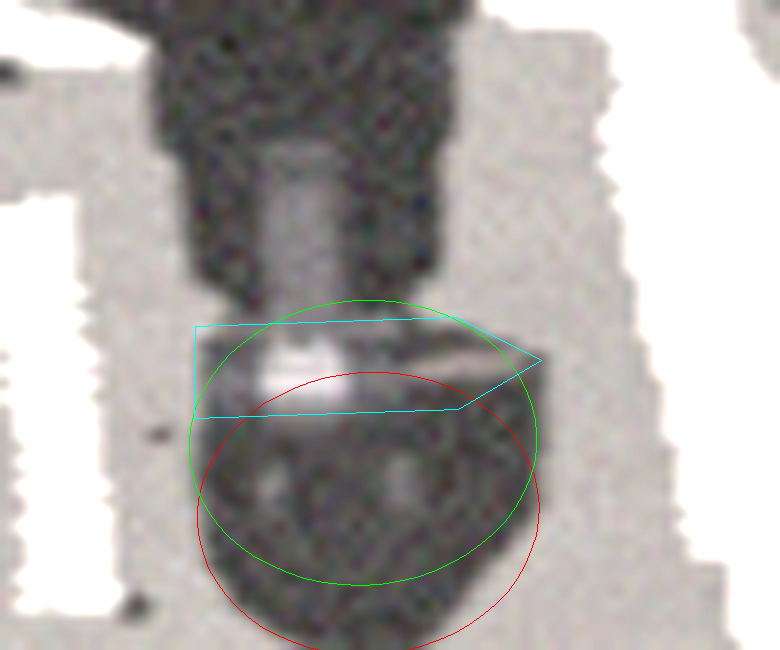

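View pics/m_side.png

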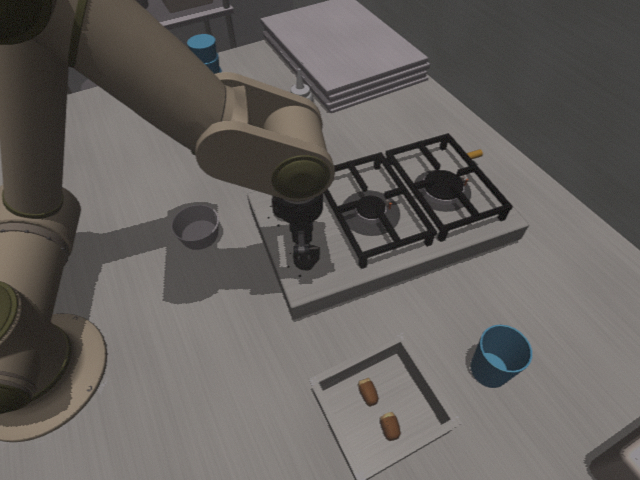

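Emit:
play_rows(targets="0 0 0 0 0.95;0 0 0 0 0.95;0 0 0 0 0.95;0 0 0 0 0.95;0 0 0 0 0.95")

```text
time_s: 19.4
position: [0.5001, -0.0458, 0.0851]
tool_rot: [[0.898, -0.44, 0.002], [-0.44, -0.898, -0.001], [0.002, -0.0, -1.0]]
ft_force: [-5.6, 0.6, 17.4]
grip_width: 0.0137
```

```bash
python3 -c "
from h import *
go(.5001,-.0456,.085,-26)
print(env.close_job())"
```

```text
t 19.40 pos [ 0.5001 -0.0458  0.0851] phi -26.07 tilt 0.10 F [-5.6  0.6 17.4] w 0.0137 q6 97.3
shift [-0.0001 -0.0001  0.0001] turn -0.0013 rows 0.0038837575410741254 0.008544993645579112
the job is handed in; nothing more can be done
None
```

I put both crusts in the scrap pan, then fitted the knob on the bare spindle with its pointer along the flat. I pressed it down and handed in at 19.4 s while still holding it. No verdict was reported.

**What the last checks showed**
- **Crusts:** the last side view shows both in the pan. Their surface points are at about (0.487, -0.306, 0.025) and (0.487, -0.366, 0.026).
- **Fit:** the knob slid down with under 1 N of force. The bore's roof met the spindle at tool height about 0.089 m; I expected 0.090 m.
- **Press:** force rose from 4 N at 0.0893 m to 8.5 N at 0.0854 m, which matches the spring, then climbed sharply to 33 N at the end stop. I eased off to a steady 17.5 N at 0.0851 m. That puts the spindle about 4.5 mm down, judged from the tool height since I had no direct reading of it.
- **Alignment:** the gripper tilt is 0.1 degree, and the knob is turned to -26 degrees to match the flat.

**What disagreed**
- **Flat direction:** the two cameras differed by about 6 degrees on the flat's direction, and I used a value between them.
- **Knob in the grip:** the side view showed the knob about 3 mm off the tool centre along its bar, so I centred it using that camera.
- **Knob outline:** the lower right edge of the skirt looked cut off in the side view, and I did not find out why.
- **Sideways force:** about 5 N remained at the end.
- **Bystanders:** I looked at the bottle, cup and tin only by eye. They looked unmoved, with the bottle partly hidden by the arm in the last view.

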